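# Third hand at the engraver's bench

## Robot

A 7-joint arm with a two-finger parallel gripper is mounted at the origin on the work surface. World frame = base frame: x ahead of the robot, y to its left, z up, the work surface at z = 0. Lengths are in m, angles in rad, forces in N, time in s.
With the tool pointing down it reaches from about 0.4 to 0.85 m from the base axis. Payload 10.4 kg.
Tool frame: the origin (TCP) lies on the centre line of the jaws, within the pads' length; the fingertips stand 11 mm ahead of it and the grasp point (between the pads) lies 8 mm behind it (tip_reach is the distance from the TCP to the fingertips, in m); z points along the fingers, y is the line along which they close (so a half turn about z gives the same grasp; the last joint's range is limited). The gripper opens to 85 mm and grips with 20 to 120 N. Pads are 22 mm wide; open, the fingers measure 114 mm over their backs; the gripper's body (76 mm by 85 mm) begins 54 mm behind the grasp point. The pads swing forward as they close: fully open they stand 13 mm farther back than shut.
Start: joints at [1.213, 0.332, -0.065, 1.46, 0.022, 1.35, -0.088], TCP at [0.205, -0.59, 0.242] pointing down, gripper open.
Joint ranges: [-2.6, 2.6], [-0.5, 2.12], [-1.47, 1.34], [0.16, 2.42], [-1.27, 4.41], [0.06, 2.06], [-2.6, 2.6]. Speed limits (rad/s): [2.22, 2.22, 2.79, 2.79, 3.14, 3.14, 3.14].

## Interface

Orientations are given as a unit quaternion [x, y, z, w].
In Python, from workcell import get_obs, camera, hand_in, tip_reach gives the robot as it stands. The module is installed in compiled form; this text tells all that it offers.
- The arm moves only by the tool move_arm, never from a script. Its argument "plan" is a list of rows, each an object with "delta_pos": the shift along the tool's x, y, z in a scale on which 1.0 is 75 cm, a list of three; "turn": the turn, a rotation vector about the tool's x, y, z in normalised numbers (1 is 120 degrees), a list of three; "fingers": the closure, from 0 (fully open) to 1 (shut). A call has 1 to 12 rows; each row is the pose to reach, as a shift and turn from the pose commanded when the call began, along the tool's axes at that moment; what a row does not reach only later rows make up. A row lasts 1/8 s, in which the tool goes at most 62.5 mm and 10.7 degrees, less where a joint would pass 70% of its speed; a pose out of reach is approached as far as the arm can. No shift or turn number may pass 1 either way. A call with a gripper value outside its range is refused whole. The fingers move at their own pace and stop on an object; "force" is the grip in N (left out, the last holds). Time passes only in rows, so rows that repeat a pose let the fingers close. It gives the time, the measured TCP pose, the force, the opening and the grip force at its end, in the units of the state.
- get_obs(): the state, without advancing time (a new reading comes with each control period).
- camera(name): name is "scene" or "top" or "wrist"; returns a dict with "color" (400x640x3 uint8, red, green, blue), "range_z" (400x640 float32, m along the optical axis (not along the pixel's ray), 0 where there is no reading), "fx", "fy", "cx", "cy" (pixels), "k1" (the pictures are not rectified: a ray, as slopes to the right and down, at radius r is drawn at 1 + k1 r^2 times it, then the intrinsics apply), "R" (3x3) and "t" (3): a world point X has camera coordinates R X + t; the wrist camera has in their place "tool_from_camera" (4x4, takes a point from camera to tool coordinates, whose origin is the TCP and whose axes are the flange's). Camera axes: x right, y down, z forward; pixel columns grow to the right and rows downward; lengths in m; the calibration is good to about 2 mm. A picture is of the moment at which its call begins: read the wrist's pose just before it.
- hand_in(): hands the job in; it is judged then, once.
The state is a dict: "clock": time; "joint_pos": joint angles; "joint_velocities": joint speeds; "tau": joint torques, N m; "position": TCP position; "ee_rot": TCP orientation; "ft_force": force on the tool from outside, world axes, zero at the start; "torque": the same for the moment, N m; "grip_width": opening from 0.0 (shut) to 1.0 (fully open); "grasp_force": force on a finger pad.
Only numpy, scipy, OpenCV 4.12 (cv2) and the standard library are available. Lean on these libraries where they do the work, as an engineer would, in place of code of your own. Each camera call takes 0.05 s, during which the arm holds its last target. There are 200 camera calls.

## Task

Get the engraving station ready: first turn the lever of the air valve to half open (the lever at 45 degrees to the pipe), then set the rectangular brass block lengthwise, the same way up as it stands now, into the channel of the steel fixture and push it along against the sprung plunger until it meets the two shoulders squarely. Finish while still holding it firmly home there against the spring, without ramming it; do not let go. Leave the other things on the bench where they are.

Things in the scene. Friction and masses are not known exactly. Their poses are not given: they have to be found in the camera images.
- blank: rectangular brass block, 50 long (its x) x 34 wide (y) x 36 high (z), about 0.45 kg, standing loose on the bench with z up; origin at the centre of its underside. Either end may go first into the fixture; told from the other two brass blanks by its shape
- fixture: dark steel fixture fixed to the bench; base plate 160 (x) x 110 (y) x 20 high, origin at the centre of its underside. On the plate two straight steel rails, 8 wide and 8 high (tops 28 above the bench), form a channel 40 wide along x, centred on y = 0, from x = -50 to the shoulders at x = +35; flared entry from x = -72 to -50. Push direction is +x
- seat (a point): where the centre of the block's underside is when the block is home: on top of the base plate (20 above the bench), 10 mm in +x of the fixture's origin, same axes as the fixture (x is the push direction)
- stop: the hard stop: two fixed steel shoulders at the +x end of the channel, one either side of the plunger; faces at fixture x = +35 looking to -x, from y = 9 to 35 and -9 to -35, 32 high above the plate (tops 52 above the bench). Origin same as the fixture's
- plunger (a joint): the sprung plunger, a 13 dia round steel rod along fixture x, its axis 25 above the plate, between the shoulders. 0 at rest, when its tip stands 12 mm out from the shoulder faces; grows (m) as it is pressed in towards +x: 0.012 when the block meets the shoulders. It pushes back with 5 N at first and 14 N at 0.012, and drives a released block back
- valve (a joint): angle of the air valve's lever (rad): 0 = shut, lever square across the pipe; pi/2 = fully open, lever along the pipe; grows anticlockwise seen from above. Half open is 0.785. Light friction (0.12 N m); it stays where it is left
- valve_axis (a point): point on the valve's vertical turning axis at the lever's mid height, 81 above the bench, on a fixed manifold whose copper pipe (20 dia, 38 above the bench) runs along this point's y for 110 either way, with brass fittings; a small gauge stands at y = +75, 77 high. With the joint at 0 the lever points along this point's -x
- valve_grip (a point): point to take the lever, in the middle of its width and height, 60 from the axis; turns with the lever, whose length runs along this point's x (free end at -x, 26 further out). The black grip is 56 long, 12 wide, 16 high, nothing beneath it
- handpiece: air engraving handpiece lying on its fixed rest, 160 along y x 40 x 53 high
- round_blank: round brass blank, an upright cylinder 42 dia x 36 high; not for this job (mm); loose, to be left alone; origin at the centre of its underside
- plate_blank: flat brass plate 62 x 46 x 10; not for this job (mm); loose, to be left alone; origin at the centre of its underside
- brass_egg: brass egg on a round wooden foot, 56 dia x 73 high (mm); loose, to be left alone; origin at the centre of its underside
- copper_egg: copper egg on a round wooden foot, 56 dia x 73 high (mm); loose, to be left alone; origin at the centre of its underside
- ink_tin: flat round black tin, 72 dia x 16 high (mm); loose, to be left alone; origin at the centre of its underside
- tape_roll: roll of tape lying flat, 100 outside dia, 80 inside, 22 high (mm); loose, to be left alone; origin at the centre of its underside
- punch_cup: round wooden cup of upright steel punches, 72 dia, 135 high (mm); loose, to be left alone; origin at the centre of its underside
- hammer: small chasing hammer lying on the bench, handle towards its -x; loose, to be left alone
Not all that is in view belongs to the job. Leave any black or purple look-alike of the blank alone.

How it is judged:
By the outcome, as a careful person would: the job done as asked, in the order asked, and still so for the second after the job is handed in, while the arm keeps its last pose, push and grip.
It also fails if it takes over 64 s, if anything falls off the work surface, if the arm or the gripper's body presses on something with over 40 N, if the wrist force passes 120 N, or if a joint passes its speed limit or range.

## Working session

There is one attempt and no reset: what is moved stays moved. The work goes in short steps, Python scripts to look and compute and a tool call to move; the robot and the scene stay as the last step left them, time stands still between calls to the robot, and variables do not carry over. Pictures are saved under pics/ and viewed, at most 10 in all, crops included, and the job is handed in when it is done.

Besides the shell and the picture viewer there is one more tool, called after "Call:" as name(argument=value, ...), one argument or row to a line, values as JSON. move_arm: Moves the arm, as the interface text tells. Its arguments: {"type":"object","properties":{"plan":{"type":"array","items":{"type":"object","properties":{"delta_pos":{"type":"array","items":{"type":"number"}},"turn":{"type":"array","items":{"type":"number"}},"fingers":{"type":"number"}}}},"force":{"type":"number"}},"required":["plan"]}

```bash
mkdir -p pics; cat > h.py <<'E'
import numpy as np, cv2
from scipy.spatial.transform import Rotation as Rn
from workcell import get_obs, camera, hand_in, tip_reach
def snap(name,tag):
    o=get_obs(); c=camera(name); np.savez(f'pics/{tag}.npz',pos=o['position'],rot=o['ee_rot'],**c)
    cv2.imwrite(f'pics/{tag}.png',c['color'][:,:,::-1]); return c
def load(tag): return dict(np.load(f'pics/{tag}.npz'))
def pose(c):
    # world_from_cam
    if 'R' in c: R=c['R'].T; return R,-R@c['t']
    T=c['tool_from_camera']; R=Rn.from_quat(c['rot']).as_matrix()
    return R@T[:3,:3], R@T[:3,3]+c['pos']
def rays(c,uv):
    uv=np.atleast_2d(np.array(uv,float)); K=np.array([[c['fx'],0,c['cx']],[0,c['fy'],c['cy']],[0,0,1]],float)
    d=cv2.undistortPoints(uv.reshape(-1,1,2),K,np.array([float(c['k1']),0,0,0])).reshape(-1,2)
    return np.c_[d,np.ones(len(d))]
def onz(c,uv,z):
    R,t=pose(c); d=rays(c,uv)@R.T; return t+d*((z-t[2])/d[:,2])[:,None]
def cloud(c):
    h,w=c['range_z'].shape; v,u=np.mgrid[:h,:w]
    R,t=pose(c); P=rays(c,np.c_[u.ravel(),v.ravel()])*c['range_z'].reshape(-1,1)
    P=P@R.T+t; P[c['range_z'].ravel()==0]=np.nan
    return P.reshape(h,w,3)
E
python3 - <<'E'
from h import *
np.set_printoptions(precision=4,suppress=True)
for n in('scene','top'):
    c=snap(n,n+'0'); print(n,c['fx'],c['k1'],pose(c)[1], pose(c)[0][:,2])
o=get_obs(); print(o, tip_reach)
E
```

```text
scene 407.50561261825726 0.034832967442460755 [ 0.9922 -0.874   0.7542] [-0.3897  0.7068 -0.5904]
top 397.98522430430165 -0.052102809349164496 [ 0.4166 -0.0837  1.2374] [ 0.1336 -0.0006 -0.991 ]
{'clock': 0.1, 'joint_pos': array([ 1.2134,  0.3328, -0.0647,  1.4609,  0.0216,  1.3499, -0.0885]), 'joint_velocities': array([-0.0008, -0.0002,  0.0014, -0.0023,  0.0014, -0.0001, -0.0022]), 'tau': array([  0.0013, -62.6752,   0.0495, -39.243 ,   0.0164,   0.007 ,
        -0.    ]), 'position': array([ 0.2052, -0.59  ,  0.2416]), 'ee_rot': array([ 0.986 ,  0.1666, -0.0001, -0.0006]), 'ft_force': array([ 0.3302,  0.7335, -0.4298]), 'torque': array([ 0.0382, -0.02  ,  0.0519]), 'grasp_force': 0.0, 'grip_width': 0.9992007908545102} 0.011
```

View pics/top0.png

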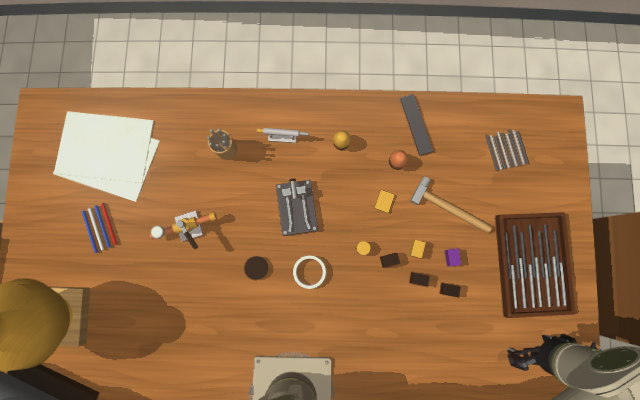

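View pics/scene0.png

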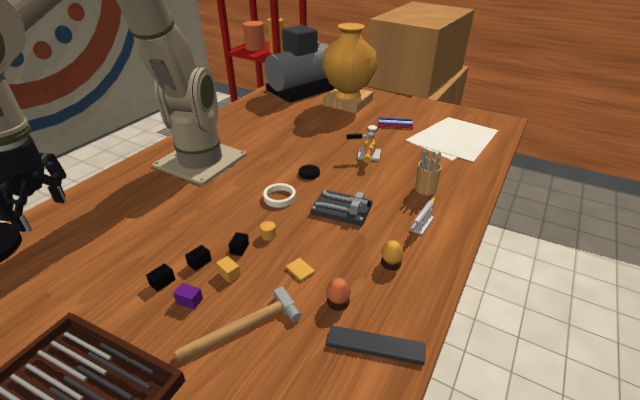

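```bash
python3 - <<'E'
from h import *
np.set_printoptions(precision=4,suppress=True)
im=cv2.imread('pics/top0.png')
def crop(u,v,w,h,s): 
    return cv2.resize(im[v:v+h,u:u+w],None,fx=s,fy=s,interpolation=cv2.INTER_CUBIC)
a=crop(145,195,80,60,5); b=crop(265,170,80,60,5); d=crop(375,225,80,60,5)
s=cv2.imread('pics/scene0.png'); e=cv2.resize(s[245:305,190:270],None,fx=5,fy=5,interpolation=cv2.INTER_CUBIC)
cv2.imwrite('pics/m0.png',np.vstack([np.hstack([a,b]),np.hstack([d,e])]))
c=load('top0'); P=cloud(c)
for n,u,v in (('blank',418,249),('fix',297,215),('purple',454,257),('plate',384,201),('lever',192,238),('hub',186,228),('bench',340,230)): print(n,P[v,u])
E
```

```text
blank [ 0.4418 -0.3736  0.0372]
fix [ 0.5403 -0.0065  0.0222]
purple [ 0.4192 -0.4838  0.0333]
plate [ 0.5894 -0.2754  0.0124]
lever [0.4619 0.2943 0.0809]
hub [0.4923 0.3222 0.0561]
bench [ 0.4977 -0.1397  0.0033]
```

View pics/m0.png

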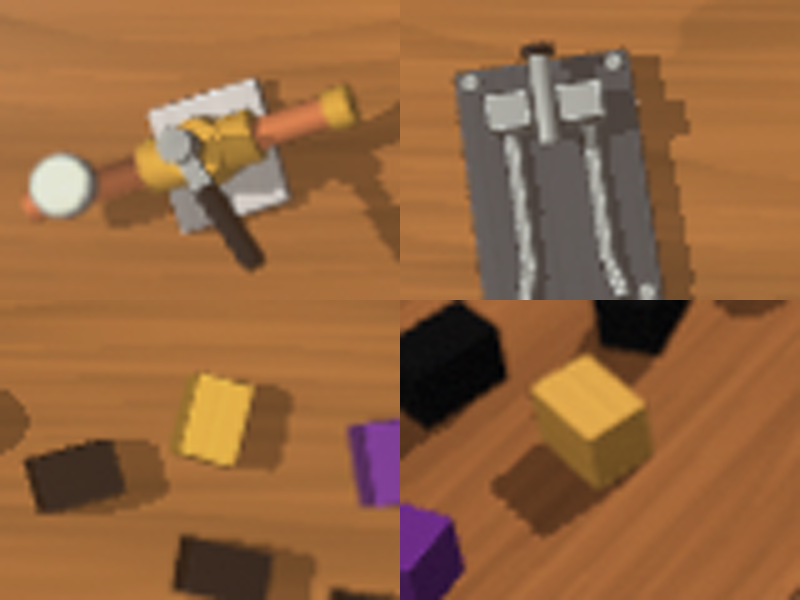

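The top crop shows the block at about (418,249), the fixture at (297,207), and the valve hub at (180.6,224.6) with its lever end at (195.4,247.4). The scene crop shows the lone tall, square-edged brass block at about (228,268). I'll move to wrist views next.

```bash
cat >> h.py <<'E'
def go(p,yaw=None,base=None):
    """rows' shift and turn (tool axes) to reach world p with tool-x at yaw, tool down"""
    o=get_obs(); b=o['position'] if base is None else base; R=Rn.from_quat(o['ee_rot'])
    d=R.inv().apply(np.array(p)-b)
    t=None
    if yaw is not None:
        G=Rn.from_euler('z',yaw)*Rn.from_euler('x',np.pi); t=(R.inv()*G).as_rotvec()
    return np.round(d,4),None if t is None else np.round(t,4)
E
python3 - <<'E'
from h import *
np.set_printoptions(precision=4,suppress=True)
c=load('top0')
B=onz(c,[(375+a/5,225+(b-300)/5) for a,b in ((200,373),(254,384),(235,466),(184,453))],.036); print('blank',B,B.mean(0))
h,l=onz(c,[(180.6,224.6),(195.4,247.4)],.085); print('valve',h,l)
p=onz(c,[(145+340/5,195+105/5)],.038);print('pipe end',p)
F=onz(c,[(265+(a-400)/5,170+b/5) for a,b in ((458,72),(629,50))],.02); print(F)
w=camera('wrist'); print(w['tool_from_camera'],w['fx'],w['k1'])
print(go([.40,-.36,.30],0)); print(go([.50,-.02,.30],0)); print(go([.42,.30,.30],0))
E
```

```text
blank [[ 0.4699 -0.3652  0.036 ]
 [ 0.4638 -0.3979  0.036 ]
 [ 0.4145 -0.3857  0.036 ]
 [ 0.4218 -0.3549  0.036 ]] [ 0.4425 -0.3759  0.036 ]
valve [0.5001 0.3288 0.085 ] [0.4349 0.2815 0.085 ]
pipe end [[0.5314 0.2478 0.038 ]]
[[ 0.635   0.0594  0.02  ]
 [ 0.6506 -0.0466  0.02  ]]
[[-0.0006 -0.95   -0.3123  0.0814]
 [ 1.     -0.0004 -0.0005  0.0014]
 [ 0.0004 -0.3123  0.95   -0.1321]
 [ 0.      0.      0.      1.    ]] 341.19019277717814 -0.06353582706418874
(array([ 0.2595, -0.1534, -0.0581]), array([-0.001 ,  0.0002,  0.3348]))
(array([ 0.4657, -0.4416, -0.0578]), array([-0.001 ,  0.0002,  0.3348]))
(array([ 0.4952, -0.7701, -0.0575]), array([-0.001 ,  0.0002,  0.3348]))
```

The rows are not in the units I measure in: shifts go in shares of 75 cm and turns go in shares of 120 degrees. I convert before sending: 0.295 m / 0.75 = 0.3933, 0.2 m / 0.75 = 0.2667, 0.335 rad / 2.0944 = 0.16.

Call:
move_arm(
  plan=[
    {"delta_pos": [0.1333,-0.08,0],"turn": [0,0,0.0716],"fingers": 0},
    {"delta_pos": [0.2667,-0.1467,0],"turn": [0,0,0.16],"fingers": 0},
    {"delta_pos": [0.3933,-0.1867,0],"turn": [0,0,0.16],"fingers": 0},
    {"delta_pos": [0.3933,-0.1867,0],"turn": [0,0,0.16],"fingers": 0},
    {"delta_pos": [0.3933,-0.1867,0],"turn": [0,0,0.16],"fingers": 0},
    {"delta_pos": [0.3933,-0.1867,0],"turn": [0,0,0.16],"fingers": 0},
    {"delta_pos": [0.3933,-0.1867,0],"turn": [0,0,0.16],"fingers": 0},
    {"delta_pos": [0.3933,-0.1867,0],"turn": [0,0,0.16],"fingers": 0},
  ],
)

```text
clock: 1.15
position: [0.4363, -0.363, 0.2421]
ee_rot: [1.0, -0.002, -0.0, 0.0]
ft_force: [-0.7, 0.1, 0.7]
grip_width: 1.0
grasp_force: 0.0
```

```bash
python3 - <<'E'
from h import *
np.set_printoptions(precision=4,suppress=True)
snap('wrist','wb'); o=get_obs(); print(o['clock'],o['position'],o['joint_velocities'])
print(go([.52,-.0,.27],0)); print(go([.45,.30,.25],-.45))
E
```

```text
1.2 [ 0.4363 -0.3631  0.2422] [ 0.0032 -0.0017 -0.0049 -0.0012 -0.0041 -0.0001 -0.0026]
(array([ 0.0824, -0.3633, -0.0281]), array([ 0.0006,  0.0007, -0.0035]))
(array([ 0.0113, -0.6631, -0.0082]), array([0.0007, 0.0005, 0.4465]))
```

Scaled: -0.363 m / 0.75 = -0.484, -0.24 m / 0.75 = -0.32.

Call:
move_arm(
  plan=[
    {"delta_pos": [0.0187,-0.08,-0.0067],"fingers": 0},
    {"delta_pos": [0.0373,-0.16,-0.0133],"fingers": 0},
    {"delta_pos": [0.056,-0.24,-0.02],"fingers": 0},
    {"delta_pos": [0.0747,-0.32,-0.0267],"fingers": 0},
    {"delta_pos": [0.0933,-0.4,-0.0333],"fingers": 0},
    {"delta_pos": [0.1093,-0.48,-0.04],"fingers": 0},
    {"delta_pos": [0.1093,-0.484,-0.04],"fingers": 0},
    {"delta_pos": [0.1093,-0.484,-0.04],"fingers": 0},
    {"delta_pos": [0.1093,-0.484,-0.04],"fingers": 0},
  ],
)

```text
validation failed for argument at $.pl...
```

```bash
python3 - <<'E'
from h import *
np.set_printoptions(precision=4,suppress=True)
snap('wrist','wf'); o=get_obs(); print(o['clock'],o['position'],o['joint_velocities'])
print(go([.45,.30,.25],0))
E
```

```text
1.25 [ 0.4364 -0.3629  0.2423] [-0.0033 -0.0008 -0.0083 -0.     -0.0019 -0.002  -0.003 ]
(array([ 0.0113, -0.663 , -0.0081]), array([ 0.0005,  0.0005, -0.0035]))
```

Scaled: -0.363 m / 0.75 = -0.484, -0.36 m / 0.75 = -0.48.

Call:
move_arm(
  plan=[
    {"delta_pos": [0.0187,-0.08,-0.0067],"turn": [0,0,0],"fingers": 0},
    {"delta_pos": [0.0373,-0.16,-0.0133],"turn": [0,0,0],"fingers": 0},
    {"delta_pos": [0.056,-0.24,-0.02],"turn": [0,0,0],"fingers": 0},
    {"delta_pos": [0.0747,-0.32,-0.0267],"turn": [0,0,0],"fingers": 0},
    {"delta_pos": [0.0933,-0.4,-0.0333],"turn": [0,0,0],"fingers": 0},
    {"delta_pos": [0.1093,-0.48,-0.04],"turn": [0,0,0],"fingers": 0},
    {"delta_pos": [0.1093,-0.484,-0.04],"turn": [0,0,0],"fingers": 0},
    {"delta_pos": [0.1093,-0.484,-0.04],"turn": [0,0,0],"fingers": 0},
    {"delta_pos": [0.1093,-0.484,-0.04],"turn": [0,0,0],"fingers": 0},
  ],
)

```text
clock: 2.38
position: [0.5199, -0.0005, 0.2721]
ee_rot: [1.0, -0.002, -0.0, 0.0]
ft_force: [0.7, -0.3, 0.5]
grip_width: 1.001
grasp_force: 0.0
```

```bash
python3 - <<'E'
from h import *
np.set_printoptions(precision=4,suppress=True)
snap('wrist','wf'); o=get_obs(); print(o['clock'],o['position'],o['joint_velocities'])
print(go([.46,.30,.25],0))
E
```

```text
2.425 [ 0.52   -0.0002  0.2722] [-0.0044 -0.0006 -0.0077 -0.0027 -0.0008  0.0005 -0.0039]
(array([-0.061, -0.3  ,  0.022]), array([ 0.0005,  0.0002, -0.0034]))
```

Scaled: -0.3 m / 0.75 = -0.4, -0.24 m / 0.75 = -0.32, -0.63 rad / 2.0944 = -0.3008.

Call:
move_arm(
  plan=[
    {"delta_pos": [-0.016,-0.08,0.0053],"turn": [0,0,-0.0573],"fingers": 0.3},
    {"delta_pos": [-0.032,-0.16,0.0107],"turn": [0,0,-0.1194],"fingers": 0.3},
    {"delta_pos": [-0.048,-0.24,0.016],"turn": [0,0,-0.1814],"fingers": 0.3},
    {"delta_pos": [-0.064,-0.32,0.0213],"turn": [0,0,-0.2387],"fingers": 0.3},
    {"delta_pos": [-0.08,-0.4,0.0293],"turn": [0,0,-0.3008],"fingers": 0.3},
    {"delta_pos": [-0.08,-0.4,0.0293],"turn": [0,0,-0.3008],"fingers": 0.3},
    {"delta_pos": [-0.08,-0.4,0.0293],"turn": [0,0,-0.3008],"fingers": 0.3},
    {"delta_pos": [-0.08,-0.4,0.0293],"turn": [0,0,-0.3008],"fingers": 0.3},
  ],
)

```text
clock: 3.42
position: [0.4613, 0.2999, 0.2503]
ee_rot: [0.951, 0.308, 0.0, 0.0]
ft_force: [-0.4, -0.4, -0.3]
grip_width: 0.698
grasp_force: 0.0
```

```bash
python3 - <<'E'
from h import *
np.set_printoptions(precision=4,suppress=True)
snap('wrist','wv'); o=get_obs(); print(o['clock'],o['position'],o['joint_pos'],o['joint_velocities'],o['grip_width'])
ims=[cv2.imread(f'pics/{t}.png') for t in('wv','wf','wb')]
z=np.zeros((300,400,3),np.uint8)
r=[cv2.resize(i,(480,300)) for i in ims]
cv2.imwrite('pics/m1.png',np.vstack([cv2.resize(ims[0],(480,300)),cv2.resize(ims[1],(480,300))]))
E
```

```text
3.475 [0.4611 0.3001 0.2503] [ 0.0298  0.2512 -0.8034  1.6162  0.1852  1.3528 -1.7425] [-0.0034 -0.0001 -0.0068 -0.001  -0.0008 -0.0028 -0.0009] 0.7018503149397061
```

View pics/m1.png

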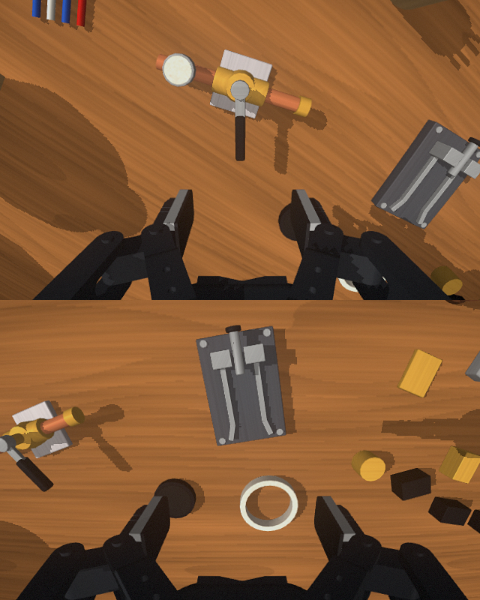

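```bash
python3 - <<'E'
from h import *
np.set_printoptions(precision=4,suppress=True)
deg=lambda a:np.degrees(a)
def rect(P,m):
    q=P[m][:,:2].astype(np.float32)*1000; r=cv2.minAreaRect(q); return r,np.nanmedian(P[m][:,2]),len(q)
# block from wb
c=load('wb');P=cloud(c);hsv=cv2.cvtColor(c['color'],cv2.COLOR_RGB2HSV)
z=P[...,2]; near=np.hypot(P[...,0]-.4425,P[...,1]+.3759)<.05
print('bench z',np.nanmedian(z[(np.abs(P[...,0]-.5)<.03)&(np.abs(P[...,1]+.40)<.03)]))
m=near&(z>.03)&(z<.045)&(hsv[...,1]>100); print('block',rect(P,m))
mm=near&(z>.03); ys,xs=np.nonzero(mm); print('px',xs.min(),xs.max(),ys.min(),ys.max())
bx=(xs.min()+xs.max())//2; by=(ys.min()+ys.max())//2
# fixture from wf
cf=load('wf');Pf=cloud(cf);z=Pf[...,2]
m=(np.hypot(Pf[...,0]-.56,Pf[...,1])<.12)&(z>.016)&(z<.060); m=cv2.morphologyEx(m.astype(np.uint8),cv2.MORPH_OPEN,np.ones((3,3)))>0
print('fixture',rect(Pf,m&(z<.024)))
cv=load('wv');Pv=cloud(cv);z=Pv[...,2]
dark=cv['color'].max(2)<70
m=(np.hypot(Pv[...,0]-.5,Pv[...,1]-.33)<.11)&(z>.07)&(z<.1)&dark; print('lever',rect(Pv,m),m.sum())
print('hub z',Pv[120,320],Pv[180,320])
a=cv2.resize(cv2.imread('pics/wv.png')[50:230,200:440],(400,300),interpolation=cv2.INTER_CUBIC)
b=cv2.resize(cv2.imread('pics/wf.png')[20:200,210:450],(400,300),interpolation=cv2.INTER_CUBIC)
x0=max(bx-60,0);y0=max(by-45,0);print('crop origin',x0,y0)
d=cv2.resize(cv2.imread('pics/wb.png')[y0:y0+90,x0:x0+120],(400,300),interpolation=cv2.INTER_CUBIC)
e=cv2.resize(cv2.imread('pics/wv.png')[90:150,280:360],(400,300),interpolation=cv2.INTER_CUBIC)
cv2.imwrite('pics/m2.png',np.vstack([np.hstack([a,b]),np.hstack([d,e])]))
E
```

```text
bench z 0.0005040407051890294
block (((444.1029357910156, -373.6815185546875), (34.127235412597656, 50.27560043334961), 75.0947036743164), np.float64(0.036464820868862324), 1651)
px 165 585 134 399
fixture (((566.2390747070312, -3.3855056762695312), (160.63784790039062, 110.82146453857422), 9.341595649719238), np.float64(0.02051483639801069), 10984)
lever (((475.4596862792969, 331.0479431152344), (126.51627349853516, 31.792795181274414), 61.6078987121582), np.float64(0.08910824313192045), 759) 759
hub z [0.5042 0.3313 0.0892] [0.4617 0.3008 0.0899]
crop origin 315 221
```

View pics/m2.png

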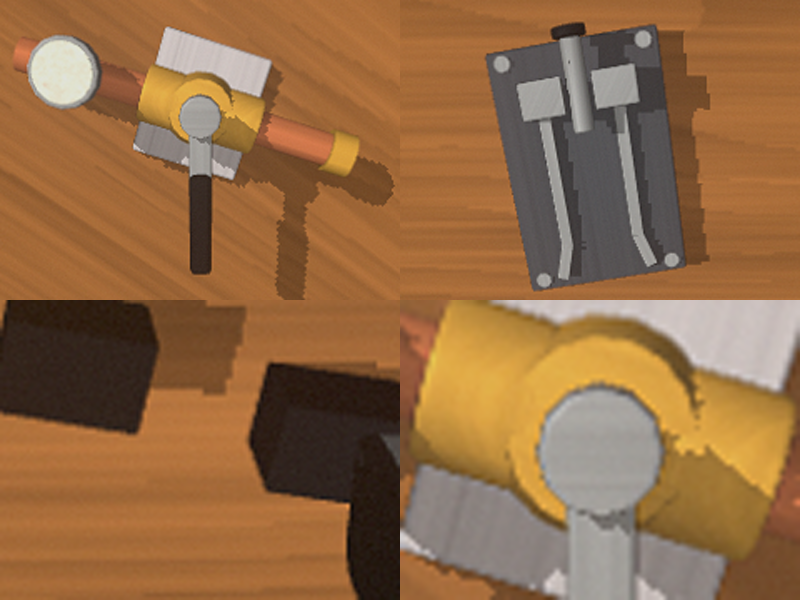

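The wrist views show the hub at (320.2,119.4), the lever running straight down the image, and the grip spanning rows 155–213. The block fits at 34.1×50.3 mm and the fixture at 160.6×110.8 mm. The pipe direction is still to find.

```bash
python3 - <<'E'
from h import *
np.set_printoptions(precision=4,suppress=True)
c=load('wv');P=cloud(c)
S=lambda x,y:(200+x*.6,50+y*.6)
h,g0,g1,g=onz(c,[(320.2,119.4),S(200.5,175),S(200.5,272),S(200.5,223.5)],.089)
d=h-g1; print('hub',h,'grip',g0,g1,g,'r',np.linalg.norm(h-g0),np.linalg.norm(d),'lever yaw',np.degrees(np.arctan2(d[1],d[0])))
def ang(a,b,z):
    p,q=onz(c,[S(*a),S(*b)],z); e=p-q; return np.degrees(np.arctan2(e[1],e[0]))
for a,b,z in (((167,28),(271,62),.005),((135,148),(234,178),.005),((22,54),(348,155),.038),((274,115),(337,135),.04),((262,147),(333,167),.036)): print('pipe y dir',ang(a,b,z))
hsv=cv2.cvtColor(c['color'],cv2.COLOR_RGB2HSV)
rel=P-h; r=np.hypot(rel[...,0],rel[...,1])
z=P[...,2]; m=(r<.13)&(z>.03)&(z<.052)&(r>.03)
q=P[m][:,:2]; 
a=np.radians(108); u=np.array([np.cos(a),np.sin(a)]); n=np.array([-u[1],u[0]])
k=np.abs((q-h[:2])@n)<.02; q=q[k]; print(len(q), np.ptp((q-h[:2])@u))
vx,vy,_,_=cv2.fitLine(q.astype(np.float32),cv2.DIST_HUBER,0,1e-4,1e-4).ravel(); print('fit',np.degrees(np.arctan2(vy,vx)), 'ends', ((q-h[:2])@u).min(),((q-h[:2])@u).max())
o=get_obs(); print(o['position'])
E
```

```text
hub [0.5047 0.3314 0.089 ] grip [0.48   0.3136 0.089 ] [0.436  0.2819 0.089 ] [0.4586 0.2982 0.089 ] r 0.030498054453200005 0.08465609602201342 lever yaw 35.78465678662181
pipe y dir 108.54273250517932
pipe y dir 108.76827585496683
pipe y dir 108.83094546102213
pipe y dir 108.96127214725146
pipe y dir 110.45439092981663
2253 0.20461153003321517
fit -71.38133 ends -0.0942929405729461 0.11031858946026907
[0.4611 0.3001 0.2503]
```

Scaled: 0.177 m / 0.75 = 0.236, 0.165 m / 0.75 = 0.22.

Call:
move_arm(
  plan=[
    {"delta_pos": [-0.008,0,0.0667],"turn": [0,0,0],"fingers": 0.3},
    {"delta_pos": [-0.008,0,0.1333],"turn": [0,0,0],"fingers": 0.3},
    {"delta_pos": [-0.008,0,0.1867],"turn": [0,0,0],"fingers": 0.3},
    {"delta_pos": [-0.008,0,0.22],"turn": [0,0,0],"fingers": 0.3},
    {"delta_pos": [-0.008,0,0.236],"turn": [0,0,0],"fingers": 0.3},
    {"delta_pos": [-0.008,0,0.236],"turn": [0,0,0],"fingers": 0.3},
  ],
)

```text
clock: 4.22
position: [0.4555, 0.2977, 0.0732]
ee_rot: [0.951, 0.309, -0.0, 0.0]
ft_force: [-0.4, 0.8, -0.6]
grip_width: 0.702
grasp_force: 0.0
```

Call:
move_arm(
  plan=[
    {"delta_pos": [0,0,0],"turn": [0,0,0],"fingers": 0.8},
    {"delta_pos": [0,0,0],"turn": [0,0,0],"fingers": 1.0},
    {"delta_pos": [0,0,0],"turn": [0,0,0],"fingers": 1.0},
    {"delta_pos": [0,0,0],"turn": [0,0,0],"fingers": 1.0},
    {"delta_pos": [0,0,0],"turn": [0,0,0],"fingers": 1.0},
    {"delta_pos": [0,0,0],"turn": [0,0,0],"fingers": 1.0},
  ],
  force=25,
)

```text
clock: 4.97
position: [0.4557, 0.2985, 0.074]
ee_rot: [0.951, 0.31, 0.0, 0.0]
ft_force: [0.2, -1.8, 5.9]
grip_width: 0.131
grasp_force: 28.0
```

Scaled: 0.0281 m / 0.75 = 0.0375, 0.0245 m / 0.75 = 0.0327, -0.487 rad / 2.0944 = -0.2325.

Call:
move_arm(
  plan=[
    {"delta_pos": [0.0001,0.0048,0],"turn": [0,0,-0.0286],"fingers": 1.0},
    {"delta_pos": [0.0005,0.0096,0],"turn": [0,0,-0.0573],"fingers": 1.0},
    {"delta_pos": [0.0013,0.0143,0],"turn": [0,0,-0.0859],"fingers": 1.0},
    {"delta_pos": [0.0023,0.0191,0],"turn": [0,0,-0.1146],"fingers": 1.0},
    {"delta_pos": [0.0036,0.0236,0],"turn": [0,0,-0.1432],"fingers": 1.0},
    {"delta_pos": [0.0052,0.0283,0],"turn": [0,0,-0.1719],"fingers": 1.0},
    {"delta_pos": [0.0069,0.0327,0],"turn": [0,0,-0.2005],"fingers": 1.0},
    {"delta_pos": [0.0093,0.0375,0],"turn": [0,0,-0.2325],"fingers": 1.0},
    {"delta_pos": [0.0093,0.0375,0],"turn": [0,0,-0.2325],"fingers": 1.0},
    {"delta_pos": [0.0093,0.0375,0],"turn": [0,0,-0.2325],"fingers": 1.0},
  ],
)

```text
clock: 6.22
position: [0.4774, 0.2804, 0.074]
ee_rot: [0.848, 0.53, 0.0, -0.0]
ft_force: [-2.3, -0.2, 6.7]
grip_width: 0.139
grasp_force: 28.2
```

```bash
python3 - <<'E'
from h import *
np.set_printoptions(precision=4,suppress=True)
o=get_obs(); R=Rn.from_quat(o['ee_rot']).as_matrix(); print(o['position'],np.degrees(np.arctan2(R[1,0],R[0,0])),o['ft_force'],o['joint_pos'])
d=np.array([.5047,.3314])-o['position'][:2]; print('axis-to-tcp',np.linalg.norm(d),np.degrees(np.arctan2(d[1],d[0])))
E
```

```text
[0.4774 0.2804 0.074 ] 64.04070463087281 [-2.3125 -0.1843  6.6994] [ 0.0695  0.4666 -0.8252  1.7997  0.3916  1.0467 -1.3558]
axis-to-tcp 0.05788042953249338 61.859349298185236
```

Scaled: -0.17 m / 0.75 = -0.2267, -0.13 m / 0.75 = -0.1733.

Call:
move_arm(
  plan=[
    {"delta_pos": [0,0,0],"turn": [0,0,0],"fingers": 0.6},
    {"delta_pos": [0,0,0],"turn": [0,0,0],"fingers": 0.3},
    {"delta_pos": [0,0,0],"turn": [0,0,0],"fingers": 0.3},
    {"delta_pos": [0,0,0],"turn": [0,0,0],"fingers": 0.3},
    {"delta_pos": [0,0,-0.04],"turn": [0,0,0],"fingers": 0.3},
    {"delta_pos": [0,0,-0.1067],"turn": [0,0,0],"fingers": 0.3},
    {"delta_pos": [0,0,-0.1733],"turn": [0,0,0],"fingers": 0.3},
    {"delta_pos": [0,0,-0.2267],"turn": [0,0,0],"fingers": 0.3},
    {"delta_pos": [0,0,-0.2267],"turn": [0,0,0],"fingers": 0.3},
    {"delta_pos": [0,0,-0.2267],"turn": [0,0,0],"fingers": 0.3},
  ],
)

```text
clock: 7.48
position: [0.4773, 0.2794, 0.2425]
ee_rot: [0.848, 0.53, -0.0, 0.0]
ft_force: [0.2, -0.6, 0.2]
grip_width: 0.703
grasp_force: 0.0
```

```bash
python3 - <<'E'
from h import *
snap('wrist','wv2'); o=get_obs(); print(o['clock'],o['position'],o['ft_force'])
cv2.imwrite('pics/m3.png',cv2.resize(cv2.imread('pics/wv2.png')[20:245,170:470],(800,600),interpolation=cv2.INTER_CUBIC))
E
```

```text
7.525 [0.4771228  0.27926972 0.24209321] [ 1.44290895 -0.50822759  0.38947912]
```

View pics/m3.png

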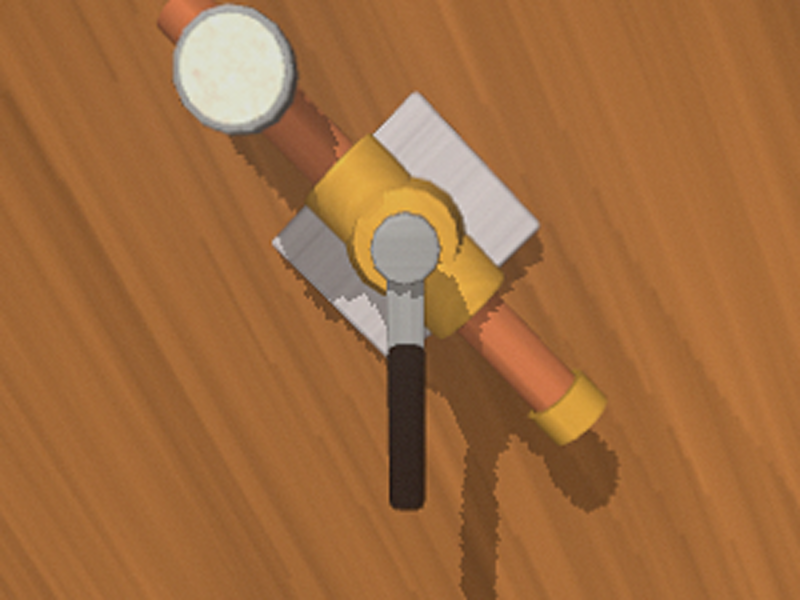

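```bash
python3 - <<'E'
from h import *
np.set_printoptions(precision=4,suppress=True)
c=load('wv2'); S=lambda p:(170+p[0]*.375,20+p[1]*.375)
def ang(a,b,z):
    p,q=onz(c,[S(a),S(b)],z); e=p-q; return np.degrees(np.arctan2(e[1],e[0]))
L=ang((406,248),(407,510),.089); print('lever',L,ang((406,345),(407,510),.089))
ps=[ang((416,92),(540,224),.005),ang((274,242),(388,358),.005),ang((500,298),(574,376),.045),ang((160,20),(558,425),.036)]
print('pipe',ps,'joint',L-(np.array(ps)-90), L-18.7, onz(c,[S((406,248))],.089))
P=cloud(c); h=np.array([.5047,.3314]); u=np.array([np.cos(np.radians(108.7)),np.sin(np.radians(108.7))]);n=np.array([-u[1],u[0]])
q=P[...,:2]-h; z=P[...,2]; m=(np.abs(q@u)<.13)&(np.abs(q@n)<.02)&(z>.03)&(z<.05)&(np.hypot(q[...,0],q[...,1])>.03)
v=cv2.fitLine(P[m][:,:2].astype(np.float32),cv2.DIST_HUBER,0,1e-4,1e-4).ravel(); print(np.degrees(np.arctan2(v[1],v[0]))+180)
print(go([.4773,.2794,.2425],0)); print(go([.4441,-.3737,.20],np.radians(-15))); print(get_obs()['joint_pos'])
E
```

```text
lever 64.16369010032415 64.28435309618216
pipe [np.float64(109.07426308667911), np.float64(107.84439130045682), np.float64(108.6610936410495), np.float64(108.73363065807402)] joint [45.0894 46.3193 45.5026 45.4301] 45.46369010032414 [[0.5045 0.3314 0.089 ]]
108.664474
(array([ 0.0002,  0.0001, -0.0004]), array([0.0001, 0.0018, 1.1167]))
(array([-0.6012,  0.2568,  0.0428]), array([0.0003, 0.0018, 1.3785]))
[ 0.1506  0.2909 -0.9039  1.6168  0.2329  1.3493 -1.2389]
```

Scaled: -0.601 m / 0.75 = -0.8013, -0.55 m / 0.75 = -0.7333, 1.378 rad / 2.0944 = 0.6579.

Call:
move_arm(
  plan=[
    {"delta_pos": [-0.0667,0.028,0],"turn": [0,0,0.0621],"fingers": 0.41},
    {"delta_pos": [-0.1333,0.0573,0],"turn": [0,0,0.1241],"fingers": 0.41},
    {"delta_pos": [-0.2,0.0853,0],"turn": [0,0,0.1862],"fingers": 0.41},
    {"delta_pos": [-0.2667,0.1133,0],"turn": [0,0,0.2483],"fingers": 0.41},
    {"delta_pos": [-0.3333,0.1427,0],"turn": [0,0,0.3104],"fingers": 0.41},
    {"delta_pos": [-0.4,0.1707,0],"turn": [0,0,0.3724],"fingers": 0.41},
    {"delta_pos": [-0.4667,0.2,0],"turn": [0,0,0.4345],"fingers": 0.41},
    {"delta_pos": [-0.5333,0.228,0],"turn": [0,0,0.4966],"fingers": 0.41},
    {"delta_pos": [-0.6,0.256,0],"turn": [0,0,0.5586],"fingers": 0.41},
    {"delta_pos": [-0.6667,0.2853,0],"turn": [0,0,0.6207],"fingers": 0.41},
    {"delta_pos": [-0.7333,0.3133,0],"turn": [0,0,0.6579],"fingers": 0.41},
    {"delta_pos": [-0.8013,0.3427,0.0267],"turn": [0,0,0.6579],"fingers": 0.41},
  ],
)

```text
clock: 9.02
position: [0.4449, -0.375, 0.223]
ee_rot: [0.991, -0.131, 0.0, 0.0]
ft_force: [1.2, -1.1, 1.1]
grip_width: 0.591
grasp_force: 0.0
```

```bash
python3 - <<'E'
from h import *
np.set_printoptions(precision=4,suppress=True)
c=load('wb');P=cloud(c);d=P-[.4441,-.3737,0]
dark=(c['color'].max(2)<60)
a=np.radians(-15);x=d@[np.cos(a),np.sin(a),0];y=d@[-np.sin(a),np.cos(a),0]
print('other z>.02 points in finger sweep', [(s,(((np.abs(x)<14)&(np.abs(x)<.014)&(P[...,2]>.01)&(s*y>.019)&(s*y<.07))).sum(), np.min(np.r_[9,(s*y)[(np.abs(x)<.014)&(P[...,2]>.01)&(s*y>.019)&(s*y<.12)]])) for s in(1,-1)])
o=get_obs();print(o['clock'],o['position'],o['joint_pos'],o['joint_velocities'],o['grip_width'])
print(go([.4441,-.3737,.023],a))
E
```

```text
other z>.02 points in finger sweep [(1, np.int64(8561), np.float64(0.019010758589750855)), (-1, np.int64(6484), np.float64(0.019156184747971674))]
9.025 [ 0.4449 -0.375   0.223 ] [ 0.8975  0.2679 -0.3292  1.594   0.0895  1.2937 -1.2782] [ 0.305   0.6548  0.2791 -0.4027  0.1613 -0.2119  0.5997] 0.5907347531986448
(array([-0.0012, -0.0012,  0.2   ]), array([ 0.0006, -0.0006, -0.0004]))
```

Scaled: 0.1 m / 0.75 = 0.1333, 0.08 m / 0.75 = 0.1067.

Call:
move_arm(
  plan=[
    {"delta_pos": [-0.0013,-0.0013,0.0533],"turn": [0,0,0],"fingers": 0.41},
    {"delta_pos": [-0.0013,-0.0013,0.1067],"turn": [0,0,0],"fingers": 0.41},
    {"delta_pos": [-0.0013,-0.0013,0.1333],"turn": [0,0,0],"fingers": 0.41},
    {"delta_pos": [-0.0013,-0.0013,0.1333],"turn": [0,0,0],"fingers": 0.41},
    {"delta_pos": [-0.0013,-0.0013,0.1333],"turn": [0,0,0],"fingers": 0.41},
  ],
)

```text
clock: 9.65
position: [0.4444, -0.372, 0.1238]
ee_rot: [0.991, -0.13, 0.0, 0.0]
ft_force: [1.2, -1.1, 0.3]
grip_width: 0.586
grasp_force: 0.0
```

```bash
python3 - <<'E'
from h import *
np.set_printoptions(precision=4,suppress=True)
c=snap('wrist','wb2');P=cloud(c);d=P-[.4441,-.3737,0]; hsv=cv2.cvtColor(c['color'],cv2.COLOR_RGB2HSV)
a=np.radians(-15);x=d@[np.cos(a),np.sin(a),0];y=d@[-np.sin(a),np.cos(a),0];z=P[...,2]
m=(z>.01)&(z<.042)&(np.abs(x)<.016)
print([np.min(np.r_[9,(s*y)[m&(s*y>.022)]]) for s in (1,-1)])
m=(np.hypot(x,y)<.04)&(z>.03)&(z<.045)&(hsv[...,1]>100)&(c['color'].max(2)>100)
print(cv2.minAreaRect((P[m][:,:2]*1000).astype(np.float32)))
o=get_obs();print(o['clock'],o['position'],o['joint_velocities']);print(go([.4441,-.3737,.023],a))
E
```

```text
Traceback (most recent call last):
  File "h.py", line 21, in cloud
    R,t=pose(c); P=rays(c,np.c_[u.ravel(),v.ravel()])*c['range_z'].reshape(-1,1)
        ~~~~^^^
  File "h.py", line 11, in pose
    T=c['tool_from_camera']; R=Rn.from_quat(c['rot']).as_matrix()
                                            ~^^^^^^^
KeyError: 'rot'
```

View pics/wb2.png

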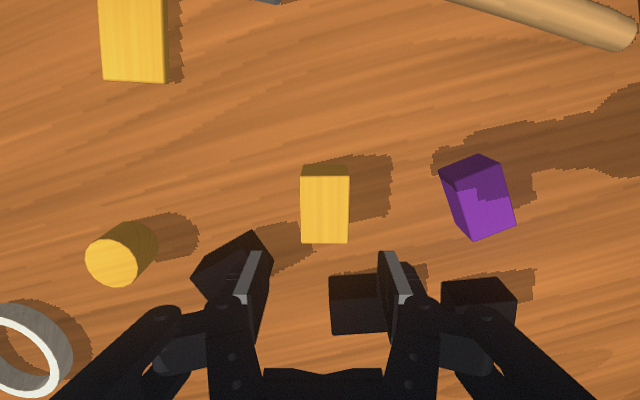

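The image shows the block upright at (325,210). The nearest black look-alike has its corner at about (255,232), roughly 50 mm to the side, so it clears the 40 mm half-span of the fingers.

```bash
python3 - <<'E'
from h import *
np.set_printoptions(precision=4,suppress=True)
c=load('wb2');P=cloud(c);d=P-[.4441,-.3737,0]; hsv=cv2.cvtColor(c['color'],cv2.COLOR_RGB2HSV)
a=np.radians(-15);x=d@[np.cos(a),np.sin(a),0];y=d@[-np.sin(a),np.cos(a),0];z=P[...,2]
m=(z>.01)&(z<.042)&(np.abs(x)<.016)
print([np.min(np.r_[9,(s*y)[m&(s*y>.022)]]) for s in (1,-1)])
m=(np.hypot(x,y)<.04)&(z>.03)&(z<.045)&(hsv[...,1]>100)&(c['color'].max(2)>100)
print(cv2.minAreaRect((P[m][:,:2]*1000).astype(np.float32)))
o=get_obs();print(o['clock'],o['position'],o['joint_velocities']);print(go([.4441,-.3737,.023],a))
E
```

```text
[np.float64(9.0), np.float64(0.08857198090576232)]
((444.1170349121094, -373.6820068359375), (34.008243560791016, 50.5316047668457), 75.1634292602539)
9.7 [ 0.4446 -0.3721  0.1242] [ 0.0021 -0.0084 -0.0012 -0.0053  0.0017 -0.0032 -0.0004]
(array([-0.0002,  0.0016,  0.1012]), array([ 0.0006, -0.0011,  0.0006]))
```

Scaled: 0.101 m / 0.75 = 0.1347, 0.03 m / 0.75 = 0.04.

Call:
move_arm(
  plan=[
    {"delta_pos": [0,0.0021,0.04],"turn": [0,0,0],"fingers": 0.41},
    {"delta_pos": [0,0.0021,0.08],"turn": [0,0,0],"fingers": 0.41},
    {"delta_pos": [0,0.0021,0.1133],"turn": [0,0,0],"fingers": 0.41},
    {"delta_pos": [0,0.0021,0.1347],"turn": [0,0,0],"fingers": 0.41},
    {"delta_pos": [0,0.0021,0.1347],"turn": [0,0,0],"fingers": 0.41},
    {"delta_pos": [0,0.0021,0.1347],"turn": [0,0,0],"fingers": 0.41},
  ],
)

```text
clock: 10.45
position: [0.4445, -0.3739, 0.0235]
ee_rot: [0.991, -0.13, 0.001, 0.0]
ft_force: [0.3, -0.3, 0.8]
grip_width: 0.59
grasp_force: 0.0
```

Call:
move_arm(
  plan=[
    {"delta_pos": [0,0,0],"turn": [0,0,0],"fingers": 0.55},
    {"delta_pos": [0,0,0],"turn": [0,0,0],"fingers": 0.8},
    {"delta_pos": [0,0,0],"turn": [0,0,0],"fingers": 1.0},
    {"delta_pos": [0,0,0],"turn": [0,0,0],"fingers": 1.0},
    {"delta_pos": [0,0,0],"turn": [0,0,0],"fingers": 1.0},
  ],
  force=60,
)

```text
clock: 11.08
position: [0.4444, -0.3739, 0.0236]
ee_rot: [0.991, -0.13, 0.001, 0.001]
ft_force: [-1.8, 1.2, 6.3]
grip_width: 0.385
grasp_force: 61.8
```

```bash
python3 - <<'E'
from h import *
np.set_printoptions(precision=4,suppress=True)
o=get_obs(); R=Rn.from_quat(o['ee_rot']).as_matrix();yaw=np.arctan2(R[1,0],R[0,0]); print(o['clock'],o['position'],np.degrees(yaw),o['ft_force'])
f=np.array([.5662,-.0034]); a=np.radians(9.34); X=np.array([np.cos(a),np.sin(a)])
for s in(-130,-110,0.010): 
    s=s/1000 if abs(s)>1 else s
    p=f+s*X; print(s,p,go([*p,.15],a))
E
```

```text
11.075 [ 0.4444 -0.3739  0.0236] -14.963116582425025 [-1.7644  1.1669  6.3071]
-0.13 [ 0.4379 -0.0245] (array([-0.0963, -0.3358, -0.1269]), array([ 0.0012, -0.0015, -0.4242]))
-0.11 [ 0.4577 -0.0213] (array([-0.0781, -0.344 , -0.1268]), array([ 0.0012, -0.0015, -0.4242]))
0.01 [ 0.5761 -0.0018] (array([ 0.0313, -0.3934, -0.1267]), array([ 0.0012, -0.0015, -0.4242]))
```

Scaled: -0.381 m / 0.75 = -0.508, -0.127 m / 0.75 = -0.1693, -0.424 rad / 2.0944 = -0.2024.

Call:
move_arm(
  plan=[
    {"delta_pos": [0,0,-0.0267],"turn": [0,0,0],"fingers": 1.0},
    {"delta_pos": [0,0,-0.08],"turn": [0,0,0],"fingers": 1.0},
    {"delta_pos": [0,0,-0.1333],"turn": [0,0,0],"fingers": 1.0},
    {"delta_pos": [-0.0067,-0.0533,-0.1693],"turn": [0,0,-0.0334],"fingers": 1.0},
    {"delta_pos": [-0.02,-0.12,-0.1693],"turn": [0,0,-0.0668],"fingers": 1.0},
    {"delta_pos": [-0.0333,-0.1867,-0.1693],"turn": [0,0,-0.1003],"fingers": 1.0},
    {"delta_pos": [-0.0467,-0.2533,-0.1693],"turn": [0,0,-0.1337],"fingers": 1.0},
    {"delta_pos": [-0.0533,-0.32,-0.1693],"turn": [0.0005,-0.0007,-0.1671],"fingers": 1.0},
    {"delta_pos": [-0.04,-0.3867,-0.1693],"turn": [0.0005,-0.0007,-0.191],"fingers": 1.0},
    {"delta_pos": [-0.02,-0.4533,-0.1693],"turn": [0.0005,-0.0007,-0.2024],"fingers": 1.0},
    {"delta_pos": [0.0027,-0.508,-0.1693],"turn": [0.0005,-0.0007,-0.2024],"fingers": 1.0},
    {"delta_pos": [0.0027,-0.508,-0.1693],"turn": [0.0005,-0.0007,-0.2024],"fingers": 1.0},
  ],
)

```text
clock: 12.58
position: [0.545, -0.0018, 0.1502]
ee_rot: [0.996, 0.084, -0.0, -0.001]
ft_force: [-0.0, 0.4, -4.9]
grip_width: 0.384
grasp_force: 61.1
```

```bash
python3 - <<'E'
from h import *
np.set_printoptions(precision=4,suppress=True)
f=np.array([.5662,-.0034]); a=np.radians(9.34); X=np.array([np.cos(a),np.sin(a)]);Y=np.array([-X[1],X[0]])
c=load('wf');P=cloud(c);q=P[...,:2]-f;x=q@X;y=q@Y;z=P[...,2]
for lo,hi in((-.045,-.02),(-.02,.005),(.005,.03)):
  for s in(1,-1):
    m=(x>lo)&(x<hi)&(z>.0255)&(z<.031)&(s*y>.012)&(s*y<.035); print('rail',lo,s,m.sum(),np.percentile(y[m],[3,50,97]))
m=(z>.045)&(z<.06)&(np.abs(y)>.012)&(np.abs(y)<.04)&(x>.02)&(x<.07)
print('shoulder x',np.percentile(x[m],[2,98]),np.percentile(y[m],[1,99]))
o=get_obs(); R=Rn.from_quat(o['ee_rot']).as_matrix();yaw=np.arctan2(R[1,0],R[0,0]); print(o['clock'],o['position'],np.degrees(yaw),o['ft_force'],o['grip_width'],R[2])
d=o['position'][:2]-f; print('in fixture',d@X,d@Y)
print(go([*(f-.022*X),.046],a))
c=snap('wrist','wc')
E
```

```text
rail -0.045 1 161 [0.0204 0.024  0.0278]
rail -0.045 -1 165 [-0.0276 -0.0238 -0.02  ]
rail -0.02 1 173 [0.0202 0.024  0.0279]
rail -0.02 -1 174 [-0.0278 -0.024  -0.0202]
rail 0.005 1 180 [0.0202 0.0239 0.0278]
rail 0.005 -1 180 [-0.0278 -0.024  -0.0204]
shoulder x [0.0353 0.0567] [-0.0348  0.0346]
12.575 [ 0.545  -0.0018  0.1502] 9.637960115542596 [-0.0375  0.3552 -4.8911] 0.38420684080503287 [-0.     -0.0029 -1.    ]
in fixture -0.020633206630586286 0.0050100617753652075
(array([-0.0014,  0.0053,  0.1042]), array([-0.0029,  0.    ,  0.0052]))
```

View pics/wc.png

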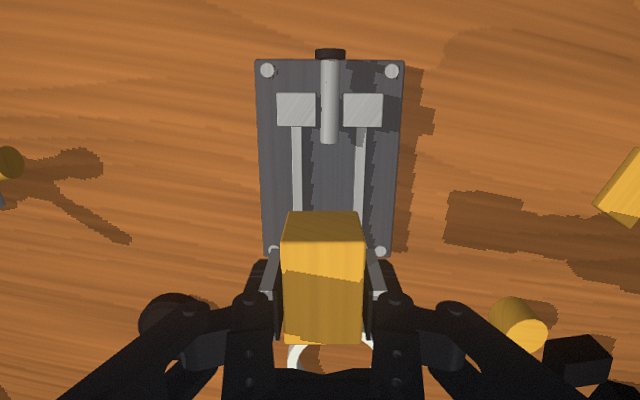

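The block is held level in front of the fixture, with the rails, shoulders and plunger at (330,130) clearly ahead and in line. I'll lower to just above the rails.

Scaled: 0.09 m / 0.75 = 0.12, 0.06 m / 0.75 = 0.08, 0.005 rad / 2.0944 = 0.0024.

Call:
move_arm(
  plan=[
    {"delta_pos": [-0.0019,0.0071,0.04],"turn": [-0.0014,0,0.0024],"fingers": 1.0},
    {"delta_pos": [-0.0019,0.0071,0.08],"turn": [-0.0014,0,0.0024],"fingers": 1.0},
    {"delta_pos": [-0.0019,0.0071,0.12],"turn": [-0.0014,0,0.0024],"fingers": 1.0},
    {"delta_pos": [-0.0019,0.0071,0.12],"turn": [-0.0014,0,0.0024],"fingers": 1.0},
    {"delta_pos": [-0.0019,0.0071,0.12],"turn": [-0.0014,0,0.0024],"fingers": 1.0},
    {"delta_pos": [-0.0019,0.0071,0.12],"turn": [-0.0014,0,0.0024],"fingers": 1.0},
  ],
)

```text
clock: 13.38
position: [0.5443, -0.0115, 0.0609]
ee_rot: [0.997, 0.079, 0.001, 0.001]
ft_force: [-0.2, 0.4, -5.7]
grip_width: 0.385
grasp_force: 61.1
```

```bash
cat > st.py <<'E'
from h import *
np.set_printoptions(precision=4,suppress=True)
f=np.array([.5662,-.0034]); a=np.radians(9.34); X=np.array([np.cos(a),np.sin(a)]);Y=np.array([-X[1],X[0]])
o=get_obs(); R=Rn.from_quat(o['ee_rot']).as_matrix();yaw=np.arctan2(R[1,0],R[0,0]); F=o['ft_force']
d=o['position'][:2]-f; print(o['clock'],'fix xy',d@X,d@Y,'z',o['position'][2],'dyaw',np.degrees(yaw-a),'tilt',R[2,:2],'F',F[:2]@X,F[:2]@Y,F[2],o['grip_width'],o['grasp_force'])
print(go([*(f-.022*X),.0440],a))
E
python3 st.py
```

```text
13.375 fix xy -0.022906322114087455 -0.004451003699510547 z 0.06089301580575554 dyaw -0.3198608264606145 tilt [0.0009 0.0026] F -0.12427786188030479 0.383595451226255 -5.696766797353957 0.38464611369911855 61.08623027801514
(array([ 0.0009, -0.0045,  0.0169]), array([ 0.0026, -0.0009, -0.0056]))
```

Scaled: -0.0045 m / 0.75 = -0.006, 0.0009 m / 0.75 = 0.0012, -0.0056 rad / 2.0944 = -0.0027.

Call:
move_arm(
  plan=[
    {"delta_pos": [0.0012,-0.006,0],"turn": [0.0012,-0.0004,-0.0027],"fingers": 1.0},
    {"delta_pos": [0.0012,-0.006,0],"turn": [0.0012,-0.0004,-0.0027],"fingers": 1.0},
    {"delta_pos": [0.0012,-0.006,0],"turn": [0.0012,-0.0004,-0.0027],"fingers": 1.0},
    {"delta_pos": [0.0012,-0.006,0],"turn": [0.0012,-0.0004,-0.0027],"fingers": 1.0},
  ],
)

```text
clock: 13.88
position: [0.5436, -0.0067, 0.0593]
ee_rot: [0.997, 0.082, -0.001, -0.0]
ft_force: [-0.6, 0.2, -4.2]
grip_width: 0.387
grasp_force: 61.1
```

```bash
python3 st.py
```

```text
13.875 fix xy -0.022799669890288095 0.00040877519030176404 z 0.05931191382922034 dyaw 0.021503950275982106 tilt [-0.0021 -0.0008] F -0.5156684984369976 0.2546289993076538 -4.2289242201497 0.38698598540595264 61.111475229263306
(array([0.0008, 0.0004, 0.0153]), array([-0.0008,  0.0021,  0.0004]))
```

Scaled: 0.012 m / 0.75 = 0.016, 0.0008 m / 0.75 = 0.0011.

Call:
move_arm(
  plan=[
    {"delta_pos": [0.0011,0.0005,0.004],"turn": [0,0,0],"fingers": 1.0},
    {"delta_pos": [0.0011,0.0005,0.008],"turn": [0,0,0],"fingers": 1.0},
    {"delta_pos": [0.0011,0.0005,0.012],"turn": [0,0,0],"fingers": 1.0},
    {"delta_pos": [0.0011,0.0005,0.0147],"turn": [0,0,0],"fingers": 1.0},
    {"delta_pos": [0.0011,0.0005,0.016],"turn": [0,0,0],"fingers": 1.0},
    {"delta_pos": [0.0011,0.0005,0.016],"turn": [0,0,0],"fingers": 1.0},
  ],
)

```text
clock: 14.62
position: [0.5444, -0.0069, 0.0473]
ee_rot: [0.997, 0.082, -0.001, -0.0]
ft_force: [-0.5, 0.1, -5.1]
grip_width: 0.387
grasp_force: 61.1
```

```bash
python3 st.py; python3 - <<'E'
from h import *
np.set_printoptions(precision=4,suppress=True)
f=np.array([.5662,-.0034]); a=np.radians(9.34); X=np.array([np.cos(a),np.sin(a)]);Y=np.array([-X[1],X[0]])
c=snap('wrist','wd');c=load('wd');P=cloud(c);q=P[...,:2]-f;x=q@X;y=q@Y;z=P[...,2];hsv=cv2.cvtColor(c['color'],cv2.COLOR_RGB2HSV)
m=(hsv[...,1]>110)&(np.abs(x+.022)<.035)&(np.abs(y)<.03)&(z>.05)&(z<.07)&(c['color'].max(2)>90)
r=cv2.minAreaRect((np.c_[x[m],y[m]]*1000).astype(np.float32)); print('block top',r,np.median(z[m]))
for s in(1,-1):
    m=(x>.012)&(x<.03)&(z>.0255)&(z<.031)&(s*y>.012)&(s*y<.035); print('rail',s,m.sum(),np.percentile(y[m],[3,50,97]))
E
```

```text
14.625 fix xy -0.0220401989687283 0.00010108496981756565 z 0.04725630461873747 dyaw 0.026432815495060775 tilt [-0.0022 -0.0008] F -0.5042989049744956 0.22222931114385483 -5.078916573437373 0.3873976220625896 61.11180067062378
(array([0.    , 0.0001, 0.0033]), array([-0.0008,  0.0022,  0.0005]))
block top ((-22.54953956604004, -1.0033149719238281), (51.04463195800781, 33.95220947265625), 0.05178610607981682) 0.060035208307823065
rail 1 677 [0.0201 0.0237 0.0277]
rail -1 689 [-0.0277 -0.0238 -0.02  ]
```

Scaled: 0.0035 m / 0.75 = 0.0047, -0.001 m / 0.75 = -0.0013, 0.0022 rad / 2.0944 = 0.0011.

Call:
move_arm(
  plan=[
    {"delta_pos": [0,-0.0013,0.0013],"turn": [-0.0004,0.0011,0],"fingers": 1.0},
    {"delta_pos": [0,-0.0013,0.0027],"turn": [-0.0004,0.0011,0],"fingers": 1.0},
    {"delta_pos": [0,-0.0013,0.004],"turn": [-0.0004,0.0011,0],"fingers": 1.0},
    {"delta_pos": [0,-0.0013,0.0047],"turn": [-0.0004,0.0011,0],"fingers": 1.0},
    {"delta_pos": [0,-0.0013,0.0047],"turn": [-0.0004,0.0011,0],"fingers": 1.0},
    {"delta_pos": [0,-0.0013,0.0047],"turn": [-0.0004,0.0011,0],"fingers": 1.0},
  ],
)

```text
clock: 15.42
position: [0.5443, -0.0059, 0.0438]
ee_rot: [0.997, 0.082, 0.0, -0.0]
ft_force: [0.0, 0.0, -5.2]
grip_width: 0.385
grasp_force: 61.1
```

```bash
python3 st.py
```

```text
15.425 fix xy -0.022011940793122756 0.0010802913767902792 z 0.04380769457209363 dyaw 0.022177434072876177 tilt [ 0.0001 -0.    ] F 0.05158154094529368 0.02462640297722606 -5.184068645134838 0.384583727061999 61.11192584037781
(array([ 0.    ,  0.0011, -0.0002]), array([-0.    , -0.0001,  0.0004]))
```

Scaled: 0.0008 m / 0.75 = 0.0011, 0.0006 m / 0.75 = 0.0008.

Call:
move_arm(
  plan=[
    {"delta_pos": [0,0,0.0004],"turn": [0,0,0],"fingers": 1.0},
    {"delta_pos": [0,0,0.0008],"turn": [0,0,0],"fingers": 1.0},
    {"delta_pos": [0,0,0.0011],"turn": [0,0,0],"fingers": 1.0},
    {"delta_pos": [0,0,0.0011],"turn": [0,0,0],"fingers": 1.0},
  ],
)

```text
clock: 15.92
position: [0.5443, -0.0059, 0.0436]
ee_rot: [0.997, 0.082, 0.0, 0.0]
ft_force: [-4.6, -0.4, 6.1]
grip_width: 0.389
grasp_force: 62.7
```

```bash
python3 st.py
```

```text
15.925 fix xy -0.022010733185918504 0.0010655763782933935 z 0.043550529022493664 dyaw 0.01783523444783642 tilt [0.0001 0.0003] F -4.590291143225007 0.3617525869220968 6.144418244139022 0.38920733623708886 62.723164558410645
(array([ 0.    ,  0.0011, -0.0004]), array([ 0.0003, -0.0001,  0.0003]))
```

Scaled: 0.026 m / 0.75 = 0.0347, -0.0003 m / 0.75 = -0.0004.

Call:
move_arm(
  plan=[
    {"delta_pos": [0.004,0,-0.0004],"turn": [0,0,0],"fingers": 1.0},
    {"delta_pos": [0.0093,0,-0.0004],"turn": [0,0,0],"fingers": 1.0},
    {"delta_pos": [0.0147,0,-0.0004],"turn": [0,0,0],"fingers": 1.0},
    {"delta_pos": [0.02,0,-0.0004],"turn": [0,0,0],"fingers": 1.0},
    {"delta_pos": [0.024,0,-0.0004],"turn": [0,0,0],"fingers": 1.0},
    {"delta_pos": [0.028,0,-0.0004],"turn": [0,0,0],"fingers": 1.0},
    {"delta_pos": [0.032,0,-0.0004],"turn": [0,0,0],"fingers": 1.0},
    {"delta_pos": [0.0347,0,-0.0004],"turn": [0,0,0],"fingers": 1.0},
    {"delta_pos": [0.0347,0,-0.0004],"turn": [0,0,0],"fingers": 1.0},
    {"delta_pos": [0.0347,0,-0.0004],"turn": [0,0,0],"fingers": 1.0},
  ],
  force=80,
)

```text
clock: 17.18
position: [0.5675, -0.0023, 0.0437]
ee_rot: [0.997, 0.081, -0.003, 0.001]
ft_force: [-18.1, -1.7, 17.4]
grip_width: 0.38
grasp_force: 81.0
```

```bash
python3 st.py
```

```text
17.175 fix xy 0.0014193093943661117 0.0008688554413345414 z 0.043673548312274116 dyaw 0.0033449033768668313 tilt [-0.0057  0.001 ] F -18.104354389292986 1.2969583788403176 17.376320990972825 0.38005892244602413 80.99016666412354
(array([-0.0234,  0.0009, -0.0002]), array([0.001 , 0.0057, 0.0001]))
```

Scaled: 0.004 m / 0.75 = 0.0053, 0.002 m / 0.75 = 0.0027, 0.003 rad / 2.0944 = 0.0014.

Call:
move_arm(
  plan=[
    {"delta_pos": [0,0,-0.0005],"turn": [0,0.001,0],"fingers": 1.0},
    {"delta_pos": [0.0027,0,-0.0008],"turn": [0,0.0014,0],"fingers": 1.0},
    {"delta_pos": [0.0053,0,-0.0008],"turn": [0,0.0014,0],"fingers": 1.0},
    {"delta_pos": [0.0053,0,-0.0008],"turn": [0,0.0014,0],"fingers": 1.0},
    {"delta_pos": [0.0053,0,-0.0008],"turn": [0,0.0014,0],"fingers": 1.0},
  ],
)

```text
clock: 17.8
position: [0.5705, -0.0018, 0.0437]
ee_rot: [0.997, 0.081, -0.002, 0.001]
ft_force: [-20.4, -3.1, 15.9]
grip_width: 0.383
grasp_force: 80.6
```

```bash
python3 st.py
```

```text
17.8 fix xy 0.004531968864236544 0.0008741125724064475 z 0.04368472973787309 dyaw 0.003036814957849346 tilt [-0.0046  0.0009] F -20.62697630466288 0.24181673268631343 15.86723307146728 0.38267538336342316 80.64724802970886
(array([-0.0265,  0.0009, -0.0002]), array([0.0009, 0.0046, 0.0001]))
```

Scaled: 0.003 m / 0.75 = 0.004, 0.002 m / 0.75 = 0.0027, 0.005 rad / 2.0944 = 0.0024.

Call:
move_arm(
  plan=[
    {"delta_pos": [0,0,-0.0008],"turn": [0,0.0014,0],"fingers": 1.0},
    {"delta_pos": [0.0013,0,-0.0013],"turn": [0,0.0024,0],"fingers": 1.0},
    {"delta_pos": [0.0027,0,-0.0013],"turn": [0,0.0024,0],"fingers": 1.0},
    {"delta_pos": [0.004,0,-0.0013],"turn": [0,0.0024,0],"fingers": 1.0},
    {"delta_pos": [0.004,0,-0.0013],"turn": [0,0.0024,0],"fingers": 1.0},
    {"delta_pos": [0.004,0,-0.0013],"turn": [0,0.0024,0],"fingers": 1.0},
  ],
)

```text
clock: 18.55
position: [0.5727, -0.0015, 0.0437]
ee_rot: [0.997, 0.081, -0.001, 0.0]
ft_force: [-19.3, -3.5, 9.4]
grip_width: 0.381
grasp_force: 79.6
```

```bash
python3 st.py
```

```text
18.55 fix xy 0.006714077750086222 0.0008592690781958723 z 0.043687723528988816 dyaw -0.0016944538163409057 tilt [-0.0013  0.0005] F -19.64483478406217 -0.2687543530555314 9.419430978643458 0.3806689178969739 79.59448099136353
(array([-0.0287,  0.0009, -0.0003]), array([ 0.0005,  0.0013, -0.    ]))
```

Scaled: 0.0025 m / 0.75 = 0.0033, -0.0006 m / 0.75 = -0.0008, 0.001 rad / 2.0944 = 0.0005.

Call:
move_arm(
  plan=[
    {"delta_pos": [0.0007,0,-0.0008],"turn": [0,0.0005,0],"fingers": 1.0},
    {"delta_pos": [0.002,0,-0.0008],"turn": [0,0.0005,0],"fingers": 1.0},
    {"delta_pos": [0.0033,0,-0.0008],"turn": [0,0.0005,0],"fingers": 1.0},
    {"delta_pos": [0.0033,0,-0.0008],"turn": [0,0.0005,0],"fingers": 1.0},
    {"delta_pos": [0.0033,0,-0.0008],"turn": [0,0.0005,0],"fingers": 1.0},
  ],
)

```text
clock: 19.18
position: [0.5747, -0.0011, 0.0437]
ee_rot: [0.997, 0.081, -0.001, 0.0]
ft_force: [-18.9, -2.6, 3.1]
grip_width: 0.377
grasp_force: 80.1
```

```bash
python3 st.py
```

```text
19.175 fix xy 0.008776261654715335 0.0008737821254475903 z 0.04373846795803999 dyaw -0.0004102596119225443 tilt [-0.0012  0.0003] F -19.11030662999723 0.5528173082520746 3.1273238710632887 0.37710579731803795 80.08589386940002
(array([-0.0308,  0.0009, -0.0002]), array([ 0.0003,  0.0012, -0.    ]))
```

Scaled: 0.0015 m / 0.75 = 0.002, 0.001 m / 0.75 = 0.0013, 0.001 rad / 2.0944 = 0.0005.

Call:
move_arm(
  plan=[
    {"delta_pos": [0.0007,0,0],"turn": [0,0.0005,0],"fingers": 1.0},
    {"delta_pos": [0.0013,0,0],"turn": [0,0.0005,0],"fingers": 1.0},
    {"delta_pos": [0.002,0,0],"turn": [0,0.0005,0],"fingers": 1.0},
    {"delta_pos": [0.002,0,0],"turn": [0,0.0005,0],"fingers": 1.0},
    {"delta_pos": [0.002,0,0],"turn": [0,0.0005,0],"fingers": 1.0},
  ],
)

```text
clock: 19.8
position: [0.5758, -0.0009, 0.0437]
ee_rot: [0.997, 0.081, -0.001, 0.0]
ft_force: [-21.1, -2.4, 6.3]
grip_width: 0.379
grasp_force: 80.2
```

```bash
python3 st.py
```

```text
19.8 fix xy 0.00985701107177929 0.0008850882346727454 z 0.04373192547576176 dyaw -0.0006947245082142657 tilt [-0.0012  0.0004] F -21.239912888637555 1.0743010123945882 6.265124559778723 0.37937411187000225 80.24190902709961
(array([-0.0319,  0.0009, -0.0002]), array([ 0.0004,  0.0012, -0.    ]))
```

Scaled: 0.001 m / 0.75 = 0.0013, -0.0002 m / 0.75 = -0.0003, 0.001 rad / 2.0944 = 0.0005.

Call:
move_arm(
  plan=[
    {"delta_pos": [0.0007,0,-0.0003],"turn": [0,0.0005,0],"fingers": 1.0},
    {"delta_pos": [0.0013,0,-0.0003],"turn": [0,0.0005,0],"fingers": 1.0},
    {"delta_pos": [0.0013,0,-0.0003],"turn": [0,0.0005,0],"fingers": 1.0},
    {"delta_pos": [0.0013,0,-0.0003],"turn": [0,0.0005,0],"fingers": 1.0},
  ],
)

```text
clock: 20.3
position: [0.5765, -0.0008, 0.0437]
ee_rot: [0.997, 0.081, -0.0, 0.0]
ft_force: [-21.4, -2.6, 5.2]
grip_width: 0.381
grasp_force: 80.2
```

```bash
python3 st.py
```

```text
20.3 fix xy 0.010599007669437641 0.0009023279322206254 z 0.04371372988023522 dyaw -0.0020643920073701587 tilt [-0.0007  0.0003] F -21.507809717770048 0.9147094232457627 5.234505423064195 0.38129462939626024 80.22352337837219
(array([-0.0326,  0.0009, -0.0003]), array([ 0.0003,  0.0007, -0.    ]))
```

Scaled: 0.001 m / 0.75 = 0.0013, 0.0005 m / 0.75 = 0.0007.

Call:
move_arm(
  plan=[
    {"delta_pos": [0.0007,0,0],"turn": [0,0,0],"fingers": 1.0},
    {"delta_pos": [0.0013,0,0],"turn": [0,0,0],"fingers": 1.0},
    {"delta_pos": [0.0013,0,0],"turn": [0,0,0],"fingers": 1.0},
    {"delta_pos": [0.0013,0,0],"turn": [0,0,0],"fingers": 1.0},
  ],
)

```text
clock: 20.8
position: [0.5765, -0.0008, 0.0437]
ee_rot: [0.997, 0.081, -0.001, 0.0]
ft_force: [-27.6, -3.3, 10.4]
grip_width: 0.379
grasp_force: 80.9
```

```bash
python3 st.py
```

```text
20.8 fix xy 0.010615933964669033 0.0008594433385538899 z 0.043691562674654204 dyaw -0.006874982791414455 tilt [-0.0029  0.0006] F -27.752031041127278 1.2286782389798985 10.396158266300166 0.37870261399336946 80.93880772590637
(array([-0.0326,  0.0009, -0.0002]), array([ 0.0006,  0.0029, -0.0001]))
```

Scaled: 0.0007 m / 0.75 = 0.0009, -0.0005 m / 0.75 = -0.0007, 0.003 rad / 2.0944 = 0.0014.

Call:
move_arm(
  plan=[
    {"delta_pos": [0.0004,0,-0.0004],"turn": [0,0.0014,0],"fingers": 1.0},
    {"delta_pos": [0.0009,0,-0.0007],"turn": [0,0.0014,0],"fingers": 1.0},
    {"delta_pos": [0.0009,0,-0.0007],"turn": [0,0.0014,0],"fingers": 1.0},
    {"delta_pos": [0.0009,0,-0.0007],"turn": [0,0.0014,0],"fingers": 1.0},
    {"delta_pos": [0.0009,0,-0.0007],"turn": [0,0.0014,0],"fingers": 1.0},
  ],
)

```text
clock: 21.42
position: [0.5766, -0.0008, 0.0437]
ee_rot: [0.997, 0.081, -0.001, 0.0]
ft_force: [-28.0, -4.1, 9.3]
grip_width: 0.385
grasp_force: 80.7
```

```bash
python3 st.py; python3 - <<'E'
from h import *
np.set_printoptions(precision=4,suppress=True)
f=np.array([.5662,-.0034]); a=np.radians(9.34); X=np.array([np.cos(a),np.sin(a)]);Y=np.array([-X[1],X[0]])
snap('wrist','we');c=load('we');P=cloud(c);q=P[...,:2]-f;x=q@X;y=q@Y;z=P[...,2];hsv=cv2.cvtColor(c['color'],cv2.COLOR_RGB2HSV)
m=(hsv[...,1]>110)&(np.abs(x-.01)<.035)&(np.abs(y)<.03)&(z>.05)&(z<.07)&(c['color'].max(2)>90)
print('block top',cv2.minAreaRect((np.c_[x[m],y[m]]*1000).astype(np.float32)),np.median(z[m]))
ys,xs=np.nonzero(m); x0,y0=int(np.median(xs))-80,max(ys.min()-50,0); print(x0,y0)
cv2.imwrite('pics/m5.png',cv2.resize(cv2.imread('pics/we.png')[y0:y0+120,x0:x0+160],(800,600),interpolation=cv2.INTER_CUBIC))
E
```

```text
21.425 fix xy 0.010644247401086488 0.0009267558916370106 z 0.043696458370209613 dyaw -0.005638019747494861 tilt [-0.0014  0.0004] F -28.294437975209764 0.46606623614135056 9.265659407781712 0.3853123513075156 80.6507420539856
(array([-0.0326,  0.0009, -0.0003]), array([ 0.0004,  0.0014, -0.0001]))
block top ((9.933351516723633, -0.1297321319580078), (33.90129089355469, 51.17325973510742), 89.879638671875) 0.056426075752501456
242 185
```

View pics/m5.png

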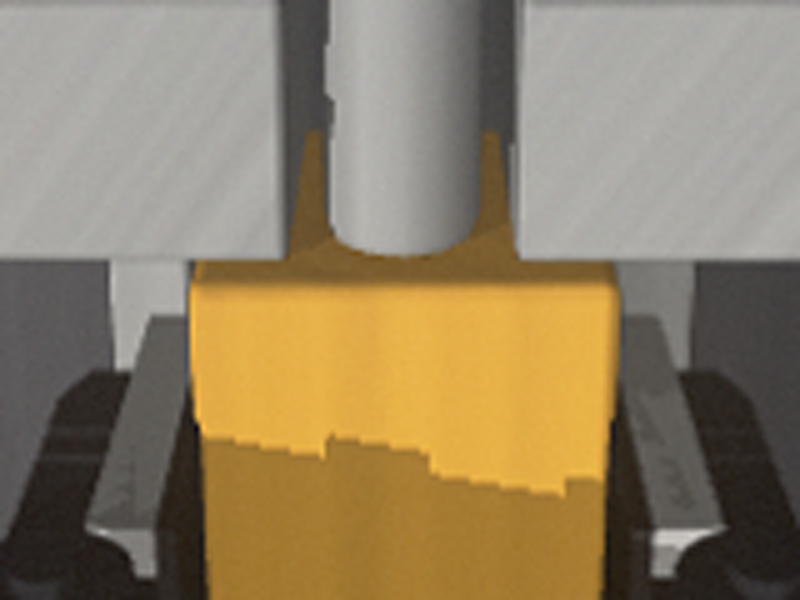

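The picture shows the block's front face meeting both shoulders, at (285,260) and (515,260), with the plunger pressed in between them. The fitted block centre is (9.9, -0.1) mm against a seat of (10, 0), and it is square to within 0.15°. The push is 28 N, so I'm handing in.

```bash
python3 -c "
from workcell import hand_in
print(hand_in())"
```

```text
the job is handed in; nothing more can be done
None
```

The job is handed in: I set the valve lever to about 45° first, then seated the brass block squarely against both shoulders, where the arm still holds it against the spring with about 28 N.

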